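# Swing the heavy dryer boom over the clipped brush and leave it at rest

## Task

The washed grey brush in the spring clip has to be dried: swing the heavy, freely turning dryer boom round until its nozzle hangs over the brush head (within about 3 cm sideways) and leave it standing still there on its own, untouched, for at least six seconds. Move it only by pushing the orange sprung bumper that sticks out of both sides of the dryer, never the dryer housing or its duct, and so gently that the bumper never bottoms out and the boom never swings fast or runs into its end stops. Leave the brush stand, the curry comb, the jar and the ball alone.

Things in the scene. Friction and masses are not known exactly. Their poses are not given: they have to be found in the camera images.
- boom (a joint): Boom angle, rad: 0 points at the robot (-x, to within 0.08), growing as the dryer swings to the robot's left (+y). End stops at +-1.0; past 0.95 counts as hit. Must stay below 0.5 rad/s. Nominal moment of inertia of all that turns 0.58 kg m2 (5.3 kg felt at the nozzle; varies by about 20 percent), damping 0.01 N m s, dry friction 0.0008 N m: it coasts for long. Standing still: under 0.02 rad/s.
- nozzle (a point): Centre of the black nozzle's mouth, 330 mm from the turning axis, 127 mm above the counter, under the centre of the white motor housing (122 mm along the boom x 100 mm across, 140 to 225 mm above the counter; not to be touched). Axes: x along the boom towards the pillar, y across the boom, the way the nozzle moves with growing angle.
- bumper (a joint): Shift of the orange bumper across the boom, m; 0 when free, positive when pushed towards +y (growing angle). One solid block, 0.25 kg, 108 mm along the boom, 184 mm across, 72 mm tall (142 to 214 mm above the counter), floating through the housing on a spring of 25 N/m, damping 1 N s/m; past 40 mm it has bottomed out. Too wide to grip. A finger held still before the moving boom makes it rebound.
- pad_left (a point): Centre of the bumper's flat left pad face, 108 x 72 mm, 178 mm above the counter, 92 mm from the boom's centre line when free (42 mm proud of the housing); moves with the bumper. Push it towards the boom's -y to make the angle shrink.
- pad_right (a point): The same for the right pad face, on the bumper's -y side; push it towards +y to make the boom angle grow.
- brush (a point): Top centre of the grey brush head (90 x 50 mm), lying level, 96 mm above the counter, 310 to 352 mm from the turning axis: the nozzle must hang over it.
- stand: Fixed aluminium stand with a spring clip pinching the brush: base plate 150 x 70 mm, highest point 100 mm above the counter, so that the dryer passes over it. Origin on the counter below the brush head.
- comb: Loose round blue and green curry comb, 80 mm across and 32 mm tall. Leave alone. Origin: centre of its underside.
- jar: Loose glass jar with a steel screw lid, 68 mm across and 95 mm tall. Leave alone. Origin: centre of its underside.
- ball_center (a point): Centre of the loose orange ball, 62 mm across, lying in a small white ring dish. Leave alone.
- hinge (a point): Point on the boom's vertical turning axis, 180 mm above the counter, where its collar sits on a fixed aluminium pillar (44 mm thick, 250 mm tall, 150 mm foot) beyond the work. From it a flat grey air duct (96 mm wide, 160 to 220 mm above the counter) runs to the white motor housing. Do not touch duct or housing. Nothing on the boom is higher than 228 mm.
Mind the look-alikes: they are no part of the job. There is more than one size of the stand; the job needs the smallest.

How it is judged:
By the outcome, as a careful person would: the job done as asked, in the order asked, and still so for the second after the job is handed in, with the robot touching nothing.
It also fails if it takes over 54 s, if anything falls off the work surface, if the arm or the gripper's body presses on something with over 40 N, if the wrist force passes 120 N, or if a joint passes its speed limit or range.

## Robot

A 6-joint arm with a two-finger parallel gripper is mounted at the origin on the work surface. World frame = base frame: x ahead of the robot, y to its left, z up, the work surface at z = 0. Lengths are in mm, angles in rad, forces in N, time in s.
With the tool pointing down it reaches from about 350 to 875 mm from the base axis. Payload 4.2 kg.
Tool frame: the origin (TCP) lies between the finger pads; the fingertips stand 22 mm ahead of it and the grasp point (between the pads) lies 3 mm ahead of it; z points along the fingers, x is the direction in which the jaws open and shut, and the axes are right-handed (so a half turn about z gives the same grasp; the last joint's range is limited). The gripper opens to 85 mm and grips with 20 to 120 N. Pads are 22 mm wide; open, the fingers measure 114 mm over their backs; the gripper's body (76 mm by 85 mm) begins 54 mm behind the grasp point. The pads swing forward as they close: fully open they stand 13 mm farther back than shut.
Start: joints at [1.436, 0.385, 0.008, 0, -1.194, -0.259], TCP at [239.779, 577.153, 253.312] pointing down, gripper open.
Joint ranges: [-3.14, 3.14], [-1.21, 2.06], [-1.07, 1.41], [-3.16, 2.05], [-2.99, -0.16], [-3.1, 3.1]. Speed limits (rad/s): [2.79, 2.79, 3.14, 3.14, 3.14, 3.14].

## Interface

Orientations are given as a unit quaternion [x, y, z, w].
In Python, from bench import arm gives the robot as it stands.
- The arm moves only by the tool step_arm, never from a script. Its argument "deltas" is a list of rows, each a list of 7 numbers: the finger opening in mm, from 0 to 85.4, then the shift along the tool's x, y, z in mm, then the turn, a rotation vector about the tool's x, y, z in degrees. In form: [[jaw, dx, dy, dz, wx, wy, wz], ...]. A call has 1 to 20 rows; each row is the pose to reach, as a shift and turn from the pose commanded when the call began, along the tool's axes at that moment; what a row does not reach only later rows make up. A row lasts 1/12 s, in which the tool goes at most 41.7 mm and 7.16 degrees, less where a joint would pass 70% of its speed; a pose out of reach is approached as far as the arm can. A call with a gripper value outside its range is refused whole. The fingers move at their own pace and stop on an object; the grip force is fixed at half the most. Time passes only in rows, so rows that repeat a pose let the fingers close. It gives the time, the measured TCP pose, the force and the opening at its end, in the units of the state.
- arm.read_state(): the state, without advancing time (a new reading comes with each control period).
- arm.get_image(name): name is "scene" or "side" or "wrist"; returns (picture, depth): 480x640x3 uint8, red, green, blue; 480x640 float32, mm along the optical axis (not along the pixel's ray), 0 where there is no reading.
- arm.get_calibration(name): a dict with "fx", "fy", "cx", "cy" (pixels), "position" and "attitude" of the camera in the world. Camera axes: x right, y up, looking along -z (the intrinsics and any distortion apply to the point x, -y, -z); pixel columns grow to the right and rows downward; lengths in mm; the calibration is good to about 2 mm. A picture is of the moment at which its call begins: read the wrist's pose just before it. get_calibration takes no time and is no camera call; for the wrist camera it gives the pose at the moment of the call.
- arm.job_done(): hands the job in, once; it reports no verdict.
The state is a dict: "clock": time; "joints": joint angles; "joint_vel": joint speeds; "joint_efforts": joint torques, N m; "position": TCP position; "ee_rot": TCP orientation; "contact_force": force on the tool from outside, world axes, zero at the start; "wrist_torque": the same for the moment, N m; "gripper_width": finger opening in mm.
Only numpy, scipy, OpenCV 4.12 (cv2) and the standard library are available. Lean on these libraries where they do the work, as an engineer would, in place of code of your own. Each camera call takes 0.05 s, during which the arm holds its last target. There are 200 camera calls.

## Working session

There is one attempt and no reset: what is moved stays moved. The work goes in short steps, Python scripts to look and compute and a tool call to move; the robot and the scene stay as the last step left them, time stands still between calls to the robot, and variables do not carry over. Pictures are saved under pics/ and viewed, on a budget of 10 in all, crops included, one or two more only if the job needs it, and the job is handed in when it is done.

Besides the shell and the picture viewer there is one more tool, called by a JSON object that holds its "api" and its "payload", one argument or row to a line. step_arm: Moves the arm, as the interface text tells. Its arguments: {"type":"object","properties":{"deltas":{"type":"array"}},"required":["deltas"]}

```bash
mkdir -p pics; cat > h.py <<'E'
import numpy as np,cv2
from scipy.spatial.transform import Rotation as R
from bench import arm
def att(c):
    a=np.array(c["attitude"],float)
    return a if a.shape==(3,3) else R.from_quat(a).as_matrix()
def pts(c,d):
    v,u=np.mgrid[0:480,0:640]
    p=np.stack([(u-c["cx"])/c["fx"]*d,-(v-c["cy"])/c["fy"]*d,-d],-1)
    return p@att(c).T+np.array(c["position"])
def shot(n):
    c=arm.get_calibration(n);im,d=arm.get_image(n);return c,im,d,pts(c,d)
E
python3 - <<'E'
from h import *
s=arm.read_state();print(s)
for n in("scene","side"):
    c,im,d,P=shot(n);print(n,c)
    cv2.imwrite(f"pics/{n}0.png",im[...,::-1]);np.savez(f"{n}0.npz",im=im,d=d,P=P)
E
```

```text
{'clock': 0.0, 'joints': array([ 1.43564658e+00,  3.85551483e-01,  6.59880711e-03, -5.17148202e-04,
       -1.19399555e+00, -2.58580316e-01]), 'joint_vel': array([ 1.17190733e-03, -8.65062057e-05,  1.13171360e-03, -8.09793362e-05,
       -1.37868911e-03,  6.01058245e-04]), 'joint_efforts': array([-7.94895714e-04, -3.92292452e+01,  1.88401330e+01,  4.18647632e+00,
       -4.64190845e-03, -2.61916909e-06]), 'position': array([239.55217432, 576.67425069, 252.21132897]), 'ee_rot': array([-5.55061855e-01,  8.31808344e-01, -6.47151417e-04, -8.92536961e-04]), 'contact_force': array([ 0.65357993, -0.82073585,  0.28254275]), 'wrist_torque': array([-0.04171416,  0.00336883, -0.00593302]), 'gripper_width': 85.31249467902174}
scene {'fx': 446.3247925262331, 'fy': 446.3247925262331, 'cx': 328.3799148949997, 'cy': 240.8203351482624, 'position': array([1239.33517579,    7.23425789,  961.38010714]), 'attitude': array([0.2534927 , 0.2330663 , 0.63184296, 0.69440336])}
side {'fx': 542.2567815740141, 'fy': 542.2567815740141, 'cx': 324.7401742957926, 'cy': 239.48332645024212, 'position': array([ 434.87367356, 1156.8479115 ,  957.54480732]), 'attitude': array([-0.03131268,  0.44681188,  0.89255059, -0.05226952])}
```

View pics/scene0.png

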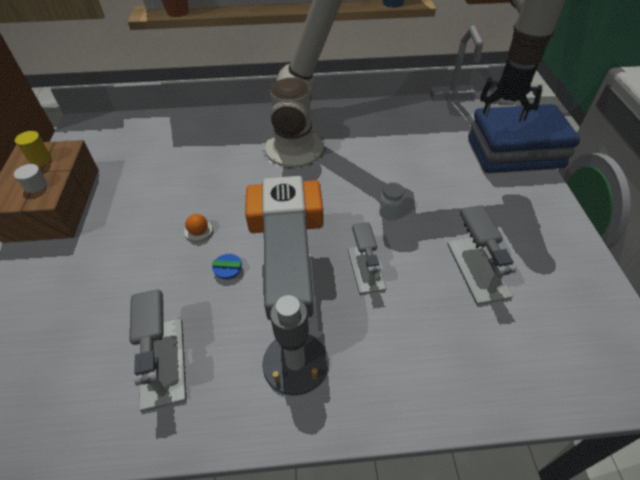

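View pics/side0.png

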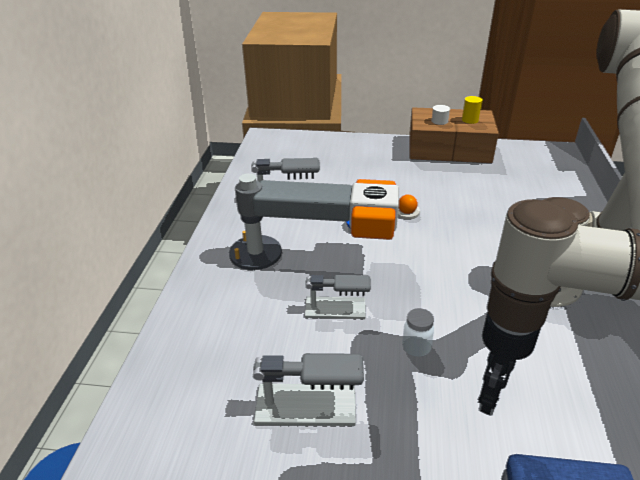

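Scene view (from behind the pillar, so image right is +y): the dryer is at (283,205), the pillar at (290,320) and the jar at (395,197). The comb is at (228,266) and the ball at (197,224).

There are three stands that could be the target: (365,250), (485,250) and (160,340). The one at (365,250) looks smallest, and in the side view it is at (340,290). I'll measure all three.

```bash
python3 - <<'E'
from h import *
f=np.load("scene0.npz");im,d,P=f["im"],f["d"],f["P"]
hsv=cv2.cvtColor(im,cv2.COLOR_RGB2HSV)
def rep(n,m):
    q=P[m&(d>0)];
    if len(q)<5: print(n,len(q));return
    print(n,len(q),"med",np.median(q,0).round(0),"p3",np.percentile(q,3,axis=0).round(0),"p97",np.percentile(q,97,axis=0).round(0))
v,u=np.mgrid[0:480,0:640]
box=lambda a,b,c,e:(u>=a)&(u<=c)&(v>=b)&(v<=e)
Z=P[...,2];O=(hsv[...,0]>5)&(hsv[...,0]<20)&(hsv[...,1]>180)
rep("orangeR",O&box(235,170,270,240)&(Z>205));rep("orangeL",O&box(295,170,330,240)&(Z>205))
H=box(255,170,310,230)&(Z>218)&(hsv[...,1]<60);rep("house",H)
rep("collar",box(270,290,312,350)&(Z>240))
D=box(255,215,315,310)&(Z>205)&(Z<228)&~O
rep("duct",D)
q=P[D][:,:2]
print("duct line",cv2.fitLine(q.astype(np.float32),cv2.DIST_L2,0,.01,.01).ravel())
for n,b in(("S",(348,220,384,295)),("M",(445,200,515,305)),("L",(125,285,190,410))):
    B=box(*b);rep(n+" base",B&(Z>3)&(Z<25)&(hsv[...,2]>140));rep(n+" high",B&(Z>55)); rep(n+" 88-105",B&(Z>88)&(Z<106))
rep("jar",box(378,180,415,205)&(Z>85)&(Z<102))
rep("comb",box(205,250,248,285)&(Z>20)); rep("ball",O&box(180,205,215,240))
cv2.imwrite("pics/crop1.png",cv2.resize(im[160:380,220:420,::-1],None,fx=3,fy=2.7,interpolation=cv2.INTER_CUBIC))
g=np.load("side0.npz");im,d,P=g["im"],g["d"],g["P"];Z=P[...,2]
hsv=cv2.cvtColor(im,cv2.COLOR_RGB2HSV)
rep("side brush S",box(333,270,372,292)&(Z>85)&(Z<106))
rep("side collar",box(230,172,262,190)&(Z>240));rep("side house",box(350,175,400,210)&(Z>218)&(hsv[...,1]<60))
E
```

```text
orangeR 436 med [ 471. -102.  215.] p3 [ 419. -118.  208.] p97 [511. -86. 218.]
orangeL 469 med [469.  39. 215.] p3 [417.  21. 207.] p97 [510.  56. 218.]
house 2186 med [495. -30. 225.] p3 [407. -76. 219.] p97 [571.  14. 230.]
collar 447 med [791. -29. 251.] p3 [768. -49. 242.] p97 [809. -10. 254.]
duct 3998 med [660. -30. 221.] p3 [535. -75. 216.] p97 [766.  15. 224.]
duct line [ 9.9981815e-01  1.9070147e-02  6.5561426e+02 -3.0064518e+01]
S base 266 med [572. 148.  12.] p3 [473. 137.   8.] p97 [609. 205.  15.]
S high 822 med [527. 168.  97.] p3 [460. 143.  80.] p97 [607. 189. 102.]
S 88-105 766 med [523. 169.  97.] p3 [460. 143.  90.] p97 [606. 189. 102.]
M base 723 med [553. 437.  15.] p3 [466. 415.   5.] p97 [665. 515.  19.]
M high 1831 med [562. 460. 132.] p3 [465. 426.  80.] p97 [664. 490. 140.]
M 88-105 41 med [625. 455.  93.] p3 [484. 437.  89.] p97 [652. 473. 106.]
L base 873 med [ 820. -315.   15.] p3 [ 656. -364.   11.] p97 [ 858. -278.   18.]
L high 2606 med [ 747. -327.  132.] p3 [ 654. -369.  102.] p97 [ 852. -302.  139.]
L 88-105 18 med [ 813. -305.  103.] p3 [ 797. -315.   89.] p97 [ 840. -303.  106.]
jar 298 med [342. 270.  96.] p3 [311. 245.  86.] p97 [365. 297. 100.]
comb 575 med [ 511. -196.   27.] p3 [ 472. -230.   22.] p97 [ 541. -162.   36.]
ball 293 med [ 376. -283.   52.] p3 [ 354. -307.   29.] p97 [ 389. -263.   64.]
side brush S 562 med [498. 175.  94.] p3 [456. 147.  87.] p97 [540. 195.  97.]
side collar 160 med [788. -21. 248.] p3 [769. -46. 240.] p97 [807.  -6. 251.]
side house 972 med [458. -20. 223.] p3 [403. -71. 219.] p97 [515.  20. 228.]
```

View pics/crop1.png

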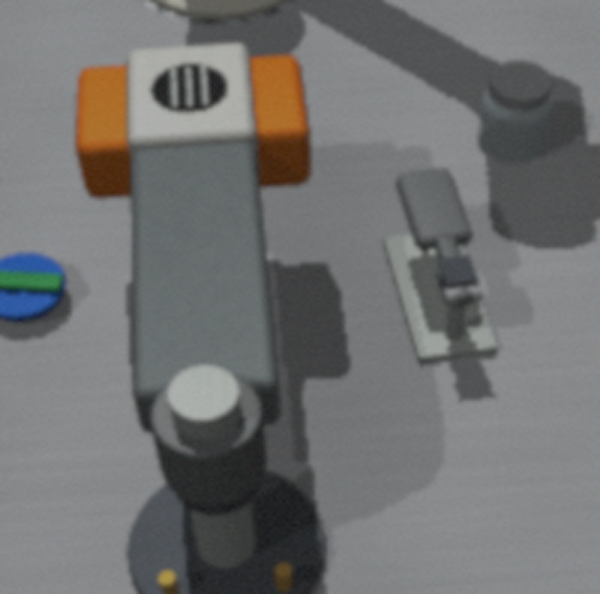

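The crop confirms the small stand: base about 150x70 mm, top at 97 to 100 mm, and the brush head at scene (364,237). The other two stand about 140 mm high. Measured positions:

| Item | Position |
|---|---|
| Hinge | about (789,-27) |
| Boom angle | about -0.016 rad |
| Brush | about (498,172), so a target angle of about 0.60 rad |

The plan is to push the right pad from the -y side, then cross over and brake with a retreating finger on the left pad. I'm travelling high to the right side now.

{"api": "step_arm", "payload": {
  "deltas": [
    [0,0,0,-47,0,0,0],
    [0,0,0,-47,0,0,0],
    [0,620,-505,-47,0,0,0],
    [0,620,-505,-47,0,0,0],
    [0,620,-505,-47,0,0,0],
    [0,620,-505,-47,0,0,0],
    [0,620,-505,-47,0,0,0],
    [0,620,-505,-47,0,0,0],
    [0,620,-505,-47,0,0,0],
    [0,620,-505,-47,0,0,0],
    [0,620,-505,-47,0,0,0],
    [0,620,-505,-47,0,0,0],
    [0,620,-505,-47,0,0,0],
    [0,620,-505,-47,0,0,0],
    [0,620,-505,-47,0,0,0],
    [0,620,-505,-47,0,0,0],
    [0,620,-505,-47,0,0,0],
    [0,620,-505,-47,0,0,0],
    [0,620,-505,-47,0,0,0],
    [0,620,-505,-47,0,0,0]
  ]
}}

```text
clock: 1.77
position: [454.3, -143.9, 300.8]
ee_rot: [-0.555, 0.832, -0.0, 0.001]
contact_force: [0.4, 0.8, -0.5]
gripper_width: 0.1
```

```bash
cat >> h.py <<'E'
def tool(dw):  # world shift -> tool axes
    return R.from_quat(arm.read_state()["ee_rot"]).as_matrix().T@np.array(dw,float)
E
python3 - <<'E'
from h import *
# brush head by fixed pixels: points 90..100 high, x<545, both views
H=np.array([789,-27.])
for n in("scene","side"):
    f=np.load(n+"0.npz");P=f["P"].reshape(-1,3)
    m=(P[:,2]>88)&(P[:,2]<104)&(P[:,0]>440)&(P[:,0]<560)&(P[:,1]>120)&(P[:,1]<215)
    q=P[m][:,:2].astype(np.float32);r=cv2.minAreaRect(q);print(n,r)
    # boom side edge: house/bumper
    p=P[(P[:,2]>206)&(P[:,2]<222)&(P[:,0]>400)&(P[:,0]<530)&(abs(P[:,1]+30)<110)]
    print(cv2.minAreaRect(p[:,:2].astype(np.float32)))
    c=np.array(r[0])-H;print("ang",np.arctan2(c[1],-c[0]),np.hypot(*c))
s=arm.read_state();print(s["clock"],s["position"],s["ee_rot"],s["gripper_width"])
print(tool([1,0,0]),tool([0,1,0]))
E
```

```text
scene ((506.9864501953125, 166.55628967285156), (106.77737426757812, 50.26085662841797), 4.197291851043701)
((467.4111328125, -31.100624084472656), (183.3736114501953, 124.94197082519531), 89.9766616821289)
ang 0.6014970816450216 342.04631198912494
side ((506.793212890625, 170.98081970214844), (106.35033416748047, 52.988243103027344), 4.265262126922607)
((465.1984558105469, -29.24822235107422), (129.77163696289062, 189.22390747070312), 0.28729861974716187)
ang 0.6117622653625686 344.7275382973207
1.7667 [ 454.26643577 -143.86359557  300.76235723] [-5.55059396e-01  8.31810276e-01 -4.79903334e-04  7.07967146e-04] 0.0926907214867624
[-0.38381713 -0.92340754  0.00171054] [-9.23408899e-01  3.83817673e-01 -1.24494162e-05]
```

{"api": "step_arm", "payload": {
  "deltas": [
    [0,0,0,0,0,0,0],
    [0,0,0,0,0,0,0],
    [0,0,0,0,0,0,0]
  ]
}}

```text
clock: 2.02
position: [453.8, -141.7, 300.1]
ee_rot: [-0.555, 0.832, 0.0, -0.0]
contact_force: [0.5, 0.4, 0.0]
gripper_width: -0.2
```

```bash
cat >> h.py <<'E'
HX=np.array([789,-27.])
def boom(n="scene",save=None):
    t=arm.read_state()["clock"];c,im,d,P=shot(n)
    if save: cv2.imwrite(save,im[...,::-1])
    q=P[...,:2]-HX;r=np.hypot(q[...,0],q[...,1]);a=np.arctan2(q[...,1],-q[...,0])
    s=im.max(-1).astype(int)-im.min(-1)
    m=(d>0)&(P[...,2]>212)&(P[...,2]<228)&(r>100)&(r<250)&(abs(a)<1.1)&(s<60)
    y=r[m]*0; A=np.median(a[m])
    for _ in range(3):  # centre between duct edges: mean over trimmed band
        b=m&(abs(r*np.sin(a-A))<55); A=A+np.mean((r*np.sin(a-A))[b])/np.mean(r[b])
    return t,A,int(b.sum())
E
python3 - <<'E'
from h import *
for n in("scene","side","scene","side"): print(n,boom(n))
s=arm.read_state();print(s["position"]);print(tool([465-s["position"][0],-170-s["position"][1],190-s["position"][2]]))
E
```

```text
scene (2.0167, np.float64(-0.01903462508208636), 2386)
side (2.0667, np.float64(0.03770229728837389), 1207)
scene (2.1167, np.float64(-0.019562354668211195), 2380)
side (2.1667, np.float64(0.0390682282021987), 1214)
[ 453.9913793  -140.32597445  300.67172686]
[ 23.27790013 -21.41087763 110.67828302]
```

{"api": "step_arm", "payload": {
  "deltas": [
    [0,23,-21,0,0,0,0],
    [0,23,-21,20,0,0,0],
    [0,23,-21,60,0,0,0],
    [0,23,-21,100,0,0,0],
    [0,23,-21,111,0,0,0],
    [0,16,-18,111,0,0,0],
    [0,11,-16,111,0,0,0],
    [0,11,-16,111,0,0,0],
    [0,11,-16,111,0,0,0]
  ]
}}

```text
clock: 2.97
position: [466.0, -157.0, 191.4]
ee_rot: [-0.556, 0.831, -0.001, 0.002]
contact_force: [-0.0, 0.6, -0.3]
gripper_width: 0.1
```

```bash
python3 - <<'E'
from h import *
print(boom("scene","pics/b1.png"));s=arm.read_state();print(s["position"],s["contact_force"])
E
```

```text
(2.9667, np.float64(-0.019320555517413386), 2391)
[ 465.7867674  -157.29091941  191.19701179] [-0.93485105  0.26857759  0.5971144 ]
```

View pics/b1.png

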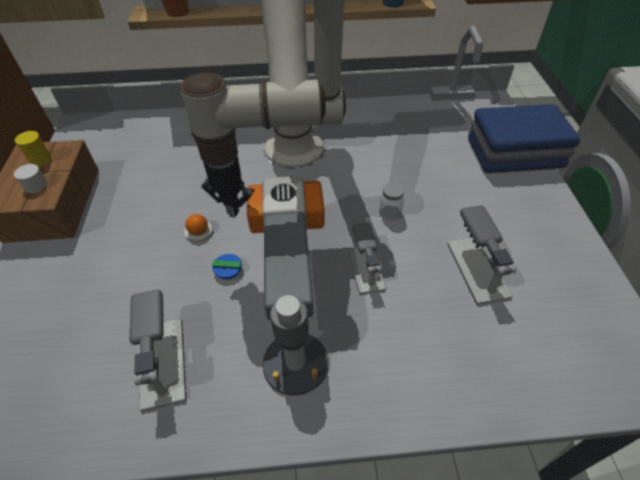

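The picture shows the finger at (236,210), just short of the right pad at (250,205), and clear of the ball and comb. I'm pushing gently in +y at 18 mm/s.

{"api": "step_arm", "payload": {
  "deltas": [
    [0,-4.6,1.9,0,0,0,0],
    [0,-8.3,3.5,0,0,0,0],
    [0,-9.7,4.0,0,0,0,0],
    [0,-11.1,4.6,0,0,0,0],
    [0,-12.5,5.2,0,0,0,0],
    [0,-13.9,5.8,0,0,0,0],
    [0,-15.2,6.3,0,0,0,0],
    [0,-16.6,6.9,0,0,0,0],
    [0,-18.0,7.5,0,0,0,0],
    [0,-19.4,8.1,0,0,0,0],
    [0,-20.8,8.6,0,0,0,0],
    [0,-22.2,9.2,0,0,0,0],
    [0,-23.5,9.8,0,0,0,0],
    [0,-24.9,10.4,0,0,0,0],
    [0,-26.3,10.9,0,0,0,0],
    [0,-27.7,11.5,0,0,0,0],
    [0,-29.1,12.1,0,0,0,0],
    [0,-30.5,12.7,0,0,0,0],
    [0,-31.9,13.2,0,0,0,0],
    [0,-33.2,13.8,0,0,0,0]
  ]
}}

```text
clock: 4.68
position: [464.6, -121.8, 189.3]
ee_rot: [-0.555, 0.832, -0.0, 0.0]
contact_force: [0.2, 0.4, 0.8]
gripper_width: -0.2
```

```bash
python3 - <<'E'
from h import *
print(boom("scene"));s=arm.read_state();print(s["position"],s["contact_force"])
E
```

```text
(4.6833, np.float64(0.11351358270327613), 2384)
[ 464.60311077 -121.63265162  189.31817479] [ 0.13784633 -0.28366764  0.58450631]
```

```bash
python3 - <<'E'
from h import *
L=[boom("scene") for _ in range(5)];print(L,np.polyfit([l[0] for l in L],[l[1] for l in L],1))
E
```

```text
[(4.7333, np.float64(0.11857288356697061), 2385), (4.7833, np.float64(0.1238750149041839), 2387), (4.8333, np.float64(0.12918819586651922), 2375), (4.8833, np.float64(0.13490944513360098), 2384), (4.9333, np.float64(0.13969183776245958), 2392)] [ 0.10654468 -0.38571491]
```

Boom speed is 0.1065 rad/s and it is clear of the finger. I'm crossing over to the left side.

{"api": "step_arm", "payload": {
  "deltas": [
    [0,0,0,-40,0,0,0],
    [0,0,0,-80,0,0,0],
    [0,0,0,-110,0,0,0],
    [0,-376,48,-110,0,0,0],
    [0,-376,48,-110,0,0,0],
    [0,-376,48,-110,0,0,0],
    [0,-376,48,-110,0,0,0],
    [0,-376,48,-110,0,0,0],
    [0,-376,48,-110,0,0,0],
    [0,-376,48,-110,0,0,0],
    [0,-376,48,-110,0,0,0],
    [0,-376,48,-110,0,0,0],
    [0,-376,48,-110,0,0,0],
    [0,-376,48,-110,0,0,0],
    [0,-376,48,-75,0,0,0],
    [0,-376,48,-38,0,0,0],
    [0,-376,48,0,0,0,0],
    [0,-376,48,0,0,0,0]
  ]
}}

```text
clock: 6.48
position: [559.9, 239.8, 181.5]
ee_rot: [-0.554, 0.833, 0.001, -0.008]
contact_force: [-0.9, -0.9, -1.2]
gripper_width: 0.3
```

```bash
python3 - <<'E'
from h import *
L=[boom("scene","pics/b2.png" if i==4 else None) for i in range(5)];print(L[0],L[-1],np.polyfit([l[0] for l in L],[l[1] for l in L],1))
s=arm.read_state();p=s["position"];th=L[-1][1]
n=np.array([np.sin(th),np.cos(th)]);e=np.array([-np.cos(th),np.sin(th)])
q=p[:2]-HX;print(s["clock"],p,"polar",np.arctan2(q[1],-q[0]),"along",q@e,"gap centre-to-pad",q@n-92)
for th in(.5,.53,.56):
  n=np.array([np.sin(th),np.cos(th)]);print(th,q@n-92)
E
```

```text
(6.4833, np.float64(0.3046939271795474), 2413) (6.6833, np.float64(0.3257249727152587), 2419) [ 0.1033263 -0.3653348]
6.7333 [566.1721873  244.08097649 192.78985339] polar 0.8827856140705336 along 297.8560536450191 gap centre-to-pad 93.52331722463873
0.5 39.06659371257217
0.53 29.24369453451773
0.56 19.31168421508609
```

View pics/b2.png

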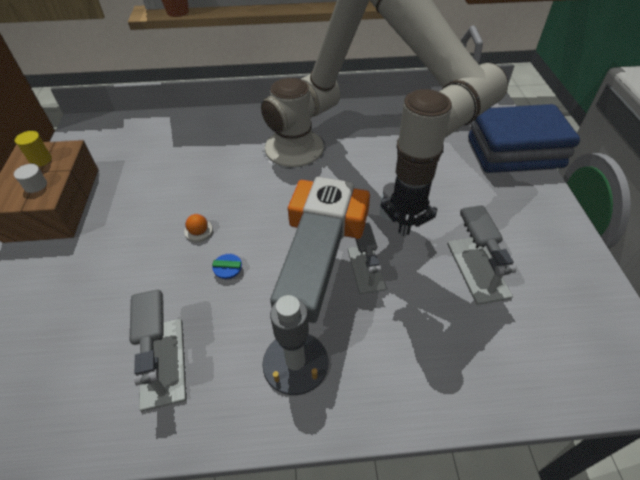

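The finger at (405,225) stands about 70 mm ahead of the left pad at (357,213). I'm waiting while the boom coasts in.

{"api": "step_arm", "payload": {
  "deltas": [
    [0,0,0,0,0,0,0],
    [0,0,0,0,0,0,0],
    [0,0,0,0,0,0,0],
    [0,0,0,0,0,0,0],
    [0,0,0,0,0,0,0],
    [0,0,0,0,0,0,0],
    [0,0,0,0,0,0,0],
    [0,0,0,0,0,0,0],
    [0,0,0,0,0,0,0],
    [0,0,0,0,0,0,0],
    [0,0,0,0,0,0,0],
    [0,0,0,0,0,0,0]
  ]
}}

```text
clock: 7.73
position: [564.5, 243.7, 189.3]
ee_rot: [-0.555, 0.832, -0.0, -0.0]
contact_force: [-0.1, 0.7, -0.4]
gripper_width: -0.0
```

```bash
python3 - <<'E'
from h import *
L=[boom("scene") for i in range(4)];print(L[0],L[-1],np.polyfit([l[0] for l in L],[l[1] for l in L],1))
s=arm.read_state();p=s["position"];th=L[-1][1];q=p[:2]-HX
print(s["clock"],p,"gap",q@[np.sin(th),np.cos(th)]-92, "tool of tangent .56",tool([np.sin(.56),np.cos(.56),0]))
E
```

```text
(7.7333, np.float64(0.4315428803892696), 2441) (7.8833, np.float64(0.44642978778227926), 2444) [ 0.09776533 -0.32429037]
7.9333 [564.55534985 243.68964924 189.30454918] gap 55.25699047767222 tool of tangent .56 [-9.86227243e-01 -1.65395962e-01 -1.40253378e-05]
```

{"api": "step_arm", "payload": {
  "deltas": [
    [0,3.0,0.5,0,0,0,0],
    [0,5.9,1.0,0,0,0,0],
    [0,7.9,1.3,0,0,0,0],
    [0,7.9,1.3,0,0,0,0],
    [0,7.9,1.3,0,0,0,0],
    [0,7.9,1.3,0,0,0,0],
    [0,6.6,1.1,0,0,0,0],
    [0,5.3,0.9,0,0,0,0],
    [0,4.1,0.7,0,0,0,0],
    [0,2.9,0.5,0,0,0,0],
    [0,1.6,0.3,0,0,0,0],
    [0,0.3,0.1,0,0,0,0],
    [0,-0.9,-0.1,0,0,0,0],
    [0,-2.2,-0.4,0,0,0,0],
    [0,-3.5,-0.6,0,0,0,0],
    [0,-4.7,-0.8,0,0,0,0],
    [0,-5.9,-1.0,0,0,0,0],
    [0,-7.2,-1.2,0,0,0,0],
    [0,-8.5,-1.4,0,0,0,0],
    [0,-9.8,-1.6,0,0,0,0]
  ]
}}

```text
clock: 9.6
position: [569.8, 252.2, 189.3]
ee_rot: [-0.555, 0.832, 0.0, -0.0]
contact_force: [0.3, -0.0, 0.4]
gripper_width: 0.3
```

```bash
python3 - <<'E'
from h import *
L=[boom("scene") for i in range(3)];print(L[0],L[-1],np.polyfit([l[0] for l in L],[l[1] for l in L],1))
s=arm.read_state();p=s["position"];th=L[-1][1];q=p[:2]-HX
print(s["clock"],p,"gap",q@[np.sin(th),np.cos(th)]-92)
E
```

```text
(9.6, np.float64(0.5671789744309083), 2491) (9.7, np.float64(0.5679445279740755), 2506) [0.00765554 0.49368473]
9.75 [569.80225123 252.1970404  189.24441642] gap 25.45889069137438
```

The boom is nearly stopped at 0.568 rad and creeping towards the 0.595 target. I'm backing the finger away.

{"api": "step_arm", "payload": {
  "deltas": [
    [0,-15,-2,0,0,0,0],
    [0,-40,-6,0,0,0,0],
    [0,-60,-10,0,0,0,0],
    [0,-60,-10,0,0,0,0]
  ]
}}

```text
clock: 10.08
position: [603.6, 306.2, 188.7]
ee_rot: [-0.556, 0.831, -0.0, 0.001]
contact_force: [0.2, 0.6, 0.3]
gripper_width: -0.1
```

```bash
cat > m.py <<'E'
from h import *
L=[boom("scene") for i in range(10)];t=[l[0] for l in L];a=[l[1] for l in L]
print(t[0],np.round(a,4),"speed",np.polyfit(t,a,1)[0])
s=arm.read_state();p=s["position"];th=a[-1];q=p[:2]-HX
print(s["clock"],p,"gap",q@[np.sin(th),np.cos(th)]-92)
E
python3 m.py
```

```text
10.0833 [0.5667 0.5661 0.5673 0.5666 0.5657 0.5672 0.5669 0.5661 0.5656 0.566 ] speed -0.0016436832370947823
10.5833 [601.90969958 303.32823189 189.65743589] gap 86.47598684620536
```

```bash
python3 - <<'E'
from h import *
for n in("scene","side"):
    c,im,d,P=shot(n);cv2.imwrite(f"pics/c_{n}.png",im[...,::-1])
    sat=im.max(-1).astype(int)-im.min(-1);q=P[...,:2]-HX
    near=np.hypot(P[...,0]-510,P[...,1]-150)<130
    hs=cv2.cvtColor(im,cv2.COLOR_RGB2HSV);O=(hs[...,0]>5)&(hs[...,0]<20)&(hs[...,1]>180)
    m=(d>0)&(P[...,2]>207)&(P[...,2]<221)&near&O
    r=cv2.minAreaRect(P[m][:,:2].astype(np.float32));print(n,"bumper",r,m.sum())
    m=(d>0)&(P[...,2]>221)&near&(sat<40)&(im.max(-1)>120)
    r=cv2.minAreaRect(P[m][:,:2].astype(np.float32));print(n,"house",r,m.sum())
    b=(d>0)&(P[...,2]>88)&(P[...,2]<104)&(abs(P[...,0]-500)<60)&(abs(P[...,1]-168)<45);print("brush px",b.sum())
E
python3 m.py
```

```text
scene bumper ((515.306396484375, 145.97848510742188), (176.457275390625, 98.98609161376953), 58.309791564941406) 953
scene house ((509.8312683105469, 146.05401611328125), (95.27071380615234, 120.77877044677734), 58.170780181884766) 938
brush px 54
side bumper ((510.9847106933594, 153.82192993164062), (180.15719604492188, 103.31832885742188), 58.29397201538086) 546
side house ((561.9177856445312, 168.41331481933594), (19.686416625976562, 85.8514175415039), 40.736114501953125) 74
brush px 329
10.6833 [0.5652 0.5662 0.5654 0.5654 0.5653 0.5664 0.5657 0.5658 0.5658 0.5659] speed 0.0009031725631392188
11.1833 [602.03305951 303.72697022 189.30551286] gap 86.93207117310632
```

View pics/c_side.png

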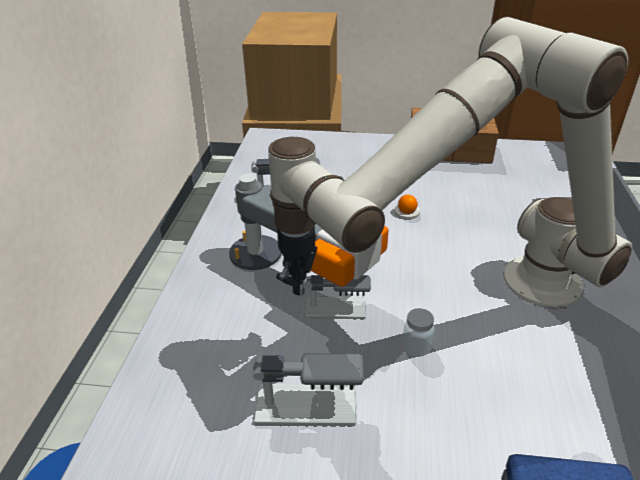

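The boom stands at 0.566 rad with speed about 0. The nozzle is at about (511,149), some 10 mm sideways from the brush centre and within 3 cm overall. In the side view the dryer is above the small stand at (340,290) and the finger is clear. I'm leaving it there, lifting away and waiting.

{"api": "step_arm", "payload": {
  "deltas": [
    [0,0,0,-30,0,0,0],
    [0,0,0,-60,0,0,0],
    [0,0,0,-90,0,0,0],
    [0,0,0,-120,0,0,0],
    [0,-100,0,-120,0,0,0],
    [0,-100,0,-120,0,0,0],
    [0,-100,0,-120,0,0,0],
    [0,-100,0,-120,0,0,0],
    [0,-100,0,-120,0,0,0],
    [0,-100,0,-120,0,0,0],
    [0,-100,0,-120,0,0,0],
    [0,-100,0,-120,0,0,0],
    [0,-100,0,-120,0,0,0],
    [0,-100,0,-120,0,0,0],
    [0,-100,0,-120,0,0,0],
    [0,-100,0,-120,0,0,0],
    [0,-100,0,-120,0,0,0],
    [0,-100,0,-120,0,0,0],
    [0,-100,0,-120,0,0,0],
    [0,-100,0,-120,0,0,0]
  ]
}}

```text
clock: 12.85
position: [640.4, 396.1, 309.2]
ee_rot: [-0.555, 0.832, -0.0, -0.0]
contact_force: [-0.3, -0.3, -0.2]
gripper_width: -0.2
```

{"api": "step_arm", "payload": {
  "deltas": [
    [0,0,0,0,0,0,0],
    [0,0,0,0,0,0,0],
    [0,0,0,0,0,0,0],
    [0,0,0,0,0,0,0],
    [0,0,0,0,0,0,0],
    [0,0,0,0,0,0,0],
    [0,0,0,0,0,0,0],
    [0,0,0,0,0,0,0],
    [0,0,0,0,0,0,0],
    [0,0,0,0,0,0,0],
    [0,0,0,0,0,0,0],
    [0,0,0,0,0,0,0],
    [0,0,0,0,0,0,0],
    [0,0,0,0,0,0,0],
    [0,0,0,0,0,0,0],
    [0,0,0,0,0,0,0],
    [0,0,0,0,0,0,0],
    [0,0,0,0,0,0,0],
    [0,0,0,0,0,0,0],
    [0,0,0,0,0,0,0]
  ]
}}

```text
clock: 14.52
position: [640.4, 396.1, 309.3]
ee_rot: [-0.555, 0.832, 0.0, -0.0]
contact_force: [0.2, -0.6, 0.7]
gripper_width: 0.1
```

{"api": "step_arm", "payload": {
  "deltas": [
    [0,0,0,0,0,0,0],
    [0,0,0,0,0,0,0],
    [0,0,0,0,0,0,0],
    [0,0,0,0,0,0,0],
    [0,0,0,0,0,0,0],
    [0,0,0,0,0,0,0],
    [0,0,0,0,0,0,0],
    [0,0,0,0,0,0,0],
    [0,0,0,0,0,0,0],
    [0,0,0,0,0,0,0],
    [0,0,0,0,0,0,0],
    [0,0,0,0,0,0,0],
    [0,0,0,0,0,0,0],
    [0,0,0,0,0,0,0],
    [0,0,0,0,0,0,0],
    [0,0,0,0,0,0,0],
    [0,0,0,0,0,0,0],
    [0,0,0,0,0,0,0],
    [0,0,0,0,0,0,0],
    [0,0,0,0,0,0,0]
  ]
}}

```text
clock: 16.18
position: [640.4, 396.1, 309.3]
ee_rot: [-0.555, 0.832, -0.0, -0.0]
contact_force: [-0.1, 1.5, 0.1]
gripper_width: -0.3
```

{"api": "step_arm", "payload": {
  "deltas": [
    [0,0,0,0,0,0,0],
    [0,0,0,0,0,0,0],
    [0,0,0,0,0,0,0],
    [0,0,0,0,0,0,0],
    [0,0,0,0,0,0,0],
    [0,0,0,0,0,0,0],
    [0,0,0,0,0,0,0],
    [0,0,0,0,0,0,0],
    [0,0,0,0,0,0,0],
    [0,0,0,0,0,0,0],
    [0,0,0,0,0,0,0],
    [0,0,0,0,0,0,0]
  ]
}}

```text
clock: 17.18
position: [640.4, 396.0, 309.3]
ee_rot: [-0.555, 0.832, -0.0, -0.0]
contact_force: [-0.1, 0.4, -0.7]
gripper_width: 0.0
```

```bash
python3 m.py; python3 - <<'E'
from h import *
c,im,d,P=shot("side");cv2.imwrite("pics/d_side.png",im[...,::-1])
hs=cv2.cvtColor(im,cv2.COLOR_RGB2HSV);O=(hs[...,0]>5)&(hs[...,0]<20)&(hs[...,1]>180)
near=np.hypot(P[...,0]-510,P[...,1]-150)<130
m=(d>0)&(P[...,2]>207)&(P[...,2]<221)&near&O;print(cv2.minAreaRect(P[m][:,:2].astype(np.float32)))
E
```

```text
17.1833 [0.5653 0.5649 0.5664 0.5656 0.565  0.5655 0.566  0.5659 0.5665 0.565 ] speed 0.0009894708265459433
17.6833 [640.42453218 396.04628137 309.29040656] gap 185.73527207242523
((508.05108642578125, 151.84742736816406), (182.221923828125, 104.7542724609375), 56.85765075683594)
```

View pics/d_side.png

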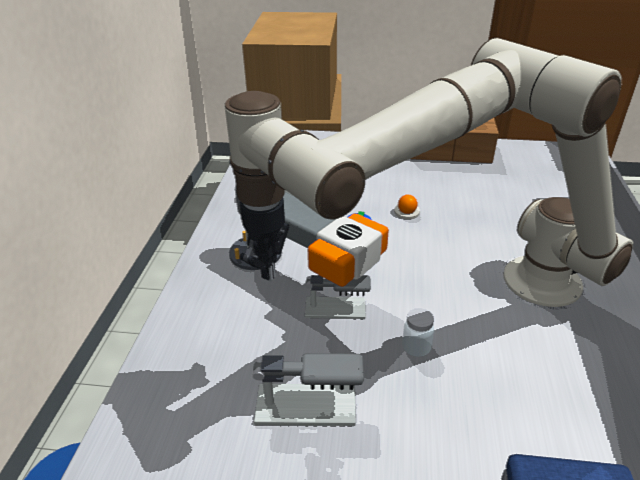

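The dryer at (350,240) hangs above the small brush at (345,284), the arm is clear, and the jar and ball are where they were. The boom has held 0.566 rad from 10.1 s to 17.7 s, so I'm handing in.

```bash
python3 -c "
from bench import arm
print(arm.job_done())"
```

```text
the job is handed in; nothing more can be done
None
```

The dryer nozzle now hangs over the brush in the smallest stand, about 10 mm off sideways and 20–22 mm from the brush centre overall. That overall figure is mostly radial: the brush sits about 349 mm from the turning axis and the nozzle at 330 mm. The job is handed in.

- **How:** I pushed the right bumper pad at about 18 mm/s, and the boom coasted at about 0.1 rad/s. I then crossed over above the dryer and braked it with a finger retreating on the left pad. It stopped at 0.566 rad; the brush is at about 0.595.
- **Still and untouched:** The boom stayed at 0.566 rad (±0.001) from 10.1 s to 17.7 s, with the arm clear.
- **Disagreements:** The two cameras differ by 4–8 mm on the brush and dryer positions, which still leaves the nozzle inside 3 cm. My duct-angle reading was off from the side camera early on (0.038 against -0.019 rad), so I used the scene camera for angles. First contact on the right pad also seemed to come about 8 mm sooner than I had worked out.
- **Not measured:** I did not measure bumper compression directly; I planned it from the push speed to stay well under 40 mm. In the last picture the jar and ball are where they were. The comb is mostly hidden there, and I did not re-measure it.

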